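Hold a spring clip open astride a sample card

TASK

Pull the sample card out of its white box by the red knob, all the way past the click to the front stop. Then squeeze the grips of the orange spring clip, lift it off its parking rail, and hold it upright and wide open astride the card's top edge, about halfway along the card, with a jaw a centimetre or so down each side and the clip not touching card, slide or box. Finish while holding it squeezed open there; do not let go, and leave the other things on the table where they are.

Things in the scene. Friction and masses are not known exactly. Their poses are not given: they have to be found in the camera images.
- card_box: White box (hood) fixed to the table, 130 long (x) x 90 wide (y) x 95 high, open at the front. Origin: on the table under the middle of the open front face; own x runs into the box (away from the knob), z up. It stands at a varying place and yaw (up to 0.3 rad).
- card_slide (a joint): Slide carrying the card: 0 = home in the box, grows to 0.075 m (front stop) when pulled along the box's own -x. Starts at 0 to 0.025. Stays where left (friction 1 to 2 N). From about 0.058 m a sprung ball resists with a few N more and clicks over at 0.063; past 0.068 it is latched out.
- knob (a point): Centre of the red pull knob on the slide: disc 24 mm in diameter, 16 long along the pull, axis level, 45 mm above the table, on a 10 mm stem; 14 mm free behind it to the grey slide front (78 wide, 8 to 56 mm high). Pinch it from above across its diameter (along the box's y). Moves with the slide; axes as the box's.
- card_edge (a point): Middle of the top edge of the blue upright card on the slide: 3 mm thick (y), 50 long (x), top 80 mm above the table, free down to its foot at 26 mm. 65 mm behind the knob's centre; moves with the slide; axes as the box's (x along the edge, z up). With the slide fully out the whole card is in front of the hood, its middle 38 mm before the hood's face.
- rail_stand: Parking rail fixed to the table: wooden foot 90 x 70 x 8 mm with an upright aluminium plate 70 mm long (x), 4 mm thick (y), top edge 58 mm above the table. Origin: on the table under the centre. Place and yaw vary (up to 0.5 rad); it may stand left or right of the box.
- clip: Orange spring clip, 50 g, like a clothes peg: clamped upright on the rail, jaws down, grips up. Origin: the pivot, 76 mm above the table at the start. x along pivot and rail, y the squeeze and gape direction, z from jaws to grips (axes of the first half, which leans about 0.28 rad when squeezed). 18 mm wide (x). Both ways round are alike. Free throat below the pivot 28 mm deep.
- clip_jaw (a joint): Gape of the clip (rad): 0 = jaws parallel, 4 mm apart, as on the rail; grows as the grips are squeezed, each half turning by half of it, to a stop at 0.55 (jaw tips about 21 mm apart); -0.10 if let go free. The squeeze takes about 4 N to start and 9 N at the stop; 15 to 30 N of grip is ample. Wide open: above 0.35.
- clip_grips (a point): Between the clip's two grips, 38 mm above the pivot in the first half's axes. The grips are black level rolls 10 mm thick, 20 mm long (x), 17 mm each side (y) of this point: 44 mm over their outsides on the rail, about 23 mm when fully squeezed. Pinch them from above along y.
- tip_a (a point): Lower inner edge of the first jaw's tip (clip's +y side), 32 mm below the pivot (31 when open); on the rail it reaches 14 mm down from the rail's top.
- tip_b (a point): Lower inner edge of the second jaw's tip (clip's -y side), 32 mm below the pivot.
- tin: Bystander: open steel tin, 80 mm wide, 75 high. Origin at its underside.
- oil_bottle: Bystander: small clear bottle with white cap, 44 mm wide, 95 high. Origin at its underside.
- tape_measure: Bystander: black tape measure standing upright, about 75 x 36 x 67 mm. Origin at its underside.
- gear: Bystander: flat blue plastic gear, 80 mm wide, 4 thick, lying. Origin at its underside.
- spool_white: Bystander: spool of white thread, 32 mm wide, 42 high. Origin at its underside.
- spool_green: Bystander: spool of green thread, 32 mm wide, 42 high. Origin at its underside.
- shears: Bystander: shears with brown grips, lying, about 200 x 55 x 12 mm. Origin at the pivot, underside.

How it is judged:
By the outcome, as a careful person would: the job done as asked, in the order asked, and still so for the second after the job is handed in, while the arm keeps its last pose, push and grip.
It also fails if it takes over 64 s, if anything falls off the work surface, if the arm or the gripper's body presses on something with over 40 N, if the wrist force passes 120 N, or if a joint passes its speed limit or range.

ROBOT

A 6-joint arm with a two-finger parallel gripper is mounted at the origin on the work surface. World frame = base frame: x ahead of the robot, y to its left, z up, the work surface at z = 0. Lengths are in m, angles in rad, forces in N, time in s.
With the tool pointing down it reaches from about 0.325 to 1 m from the base axis. Payload 5.1 kg.
Tool frame: the origin (TCP) lies midway between the tips of the shut fingers; the grasp point (between the pads) lies 19 mm behind it; z points along the fingers, y is the direction in which the jaws open and shut (so a half turn about z gives the same grasp; the last joint's range is limited). The gripper opens to 85 mm and grips with 20 to 120 N. Pads are 22 mm wide; open, the fingers measure 114 mm over their backs; the gripper's body (76 mm by 85 mm) begins 54 mm behind the grasp point. The pads swing forward as they close: fully open they stand 13 mm farther back than shut.
Start: joints at [-1.433, 0.124, 1.65, -0, 1.367, -0.083], TCP at [0.142, -0.634, 0.231] pointing down, gripper open.
Joint ranges: [-2.61, 2.61], [-1.02, 2.33], [0.03, 2.71], [-1.35, 4.49], [0.32, 2.68], [-2.91, 2.91]. Speed limits (rad/s): [2.57, 2.57, 3.14, 3.14, 3.14, 3.14].

INTERFACE

Orientations are given as a unit quaternion [x, y, z, w].
In Python, from plant import r gives the robot as it stands.
- The arm moves only by the tool step_arm, never from a script. Its argument "deltas" is a list of rows, each an object with "grip": the opening, from 0 (shut) to 1 (fully open); "linear": the shift along the tool's x, y, z each as a share of 250 mm, from -1 to 1, a list of three; "angular": the turn, a rotation vector about the tool's x, y, z each as a share of 180 degrees, from -1 to 1, a list of three. A call has 1 to 5 rows; each row is the pose to reach, as a shift and turn from the pose commanded when the call began, along the tool's axes at that moment, turning the shorter way round; what a row does not reach only later rows make up. A row lasts 1/8 s, in which the tool goes at most 62.5 mm and 10.7 degrees, less where a joint would pass 70% of its speed; a pose out of reach is approached as far as the arm can. A call with a number of a shift or a turn outside -1 to 1 is refused whole. A call with a gripper value outside its range is refused whole. The fingers move at their own pace and stop on an object; "grip_force" is the grip in N (left out, the last holds). Time passes only in rows, so rows that repeat a pose let the fingers close. It gives the time, the measured TCP pose, the force and the opening at its end, in the units of the state.
- r.get_obs(): the state, without advancing time (a new reading comes with each control period).
- r.capture(name): name is "scene" or "top"; returns (picture, depth): 384x512x3 uint8, red, green, blue; 384x512 float32, m along the optical axis (not along the pixel's ray), 0 where there is no reading.
- r.camera_info(name): a dict with "K" (3x3 intrinsics, pixels), "R" (3x3) and "t" (3): a world point X has camera coordinates R X + t. Camera axes: x right, y down, z forward; pixel columns grow to the right and rows downward; lengths in m; the calibration is good to about 2 mm. A picture is of the moment at which its call begins. camera_info takes no time and is no camera call.
- r.finish_job(): hands the job in, once; it reports no verdict.
The state is a dict: "clock": time; "joint_pos": joint angles; "dq": joint speeds; "joint_efforts": joint torques, N m; "tool_pos": TCP position; "tool_rot": TCP orientation; "wrist_force": force on the tool from outside, world axes, zero at the start; "wrist_torque": the same for the moment, N m; "gripper_width": finger opening in m.
Only numpy, scipy, OpenCV 4.12 (cv2) and the standard library are available. Lean on these libraries where they do the work, as an engineer would, in place of code of your own. Each camera call takes 0.05 s, during which the arm holds its last target. There are 200 camera calls.

## Working session

There is one attempt and no reset: what is moved stays moved. The work goes in short steps, Python scripts to look and compute and a tool call to move; the robot and the scene stay as the last step left them, time stands still between calls to the robot, and variables do not carry over. Pictures are saved under pics/ and viewed, about 8 in all and at most 12, crops included, and the job is handed in when it is done.

Besides the shell and the picture viewer there is one more tool, called after "Emit:" as name(argument=value, ...) on one line, values as JSON. step_arm: Moves the arm, as the interface text tells. Its arguments: {"type":"object","properties":{"deltas":{"type":"array","items":{"type":"object","properties":{"grip":{"type":"number"},"linear":{"type":"array","items":{"type":"number","minimum":-1,"maximum":1}},"angular":{"type":"array","items":{"type":"number","minimum":-1,"maximum":1}}}}},"grip_force":{"type":"number"}},"required":["deltas"]}

```bash
mkdir -p pics; ls; cat > h.py <<'E'
import numpy as np, cv2
from plant import r
def cap(n):
    im,d=r.capture(n); return im,d
def cam(n):
    c=r.camera_info(n); return np.array(c["K"]),np.array(c["R"]),np.array(c["t"])
def world(n,d):
    K,R,t=cam(n); v,u=np.indices(d.shape)
    P=np.stack([(u-K[0,2])/K[0,0]*d,(v-K[1,2])/K[1,1]*d,d],-1)
    return (P-t)@R   # R^T(P-t)
def ray(n,u,v,z):
    K,R,t=cam(n); o=-R.T@t; w=R.T@np.linalg.inv(K)@np.array([u,v,1.]); return o+w*(z-o[2])/w[2]
def proj(n,X):
    K,R,t=cam(n); p=K@(R@np.asarray(X)+t); return p[:2]/p[2]
E
python3 - <<'E'
from h import *
for n in("scene","top"):
    im,d=cap(n); np.savez(f"{n}0.npz",im=im,d=d)
    cv2.imwrite(f"pics/{n}0.png",cv2.resize(im[:,:,::-1],(800,600)))
    K,R,t=cam(n); print(n,K[0,0],-R.T@t,R[2])
print(r.get_obs())
E
```

```text
pics
scene 347.9545278452416 [ 1.23143677 -0.08896699  0.62247027] [-0.80361491 -0.0093842  -0.59507563]
top 356.03184342460315 [ 0.44172301 -0.09701228  1.11361082] [ 0.07637651  0.00565329 -0.99706302]
{'clock': 0.1, 'joint_pos': array([-1.43259498e+00,  1.24468666e-01,  1.65155948e+00,  3.36134165e-05,
        1.36751000e+00, -8.26096583e-02]), 'dq': array([-2.96107763e-04, -1.69584383e-03, -2.55445151e-03, -3.68468598e-04,
       -3.07542752e-04,  5.58259697e-06]), 'joint_efforts': array([ 1.66923910e-04, -4.24934793e+01, -3.66653609e+01, -9.99583222e-05,
        3.93944996e-03,  2.77870580e-07]), 'tool_pos': array([ 0.14226025, -0.63366454,  0.23014429]), 'tool_rot': array([ 9.93911406e-01,  1.10177901e-01, -1.05838743e-05, -9.72828610e-04]), 'wrist_force': array([ 0.21849216, -0.61679116, -0.35298533]), 'wrist_torque': array([ 0.0211937 , -0.00748979, -0.08145591]), 'gripper_width': 0.08522974323536198}
```

View pics/scene0.png

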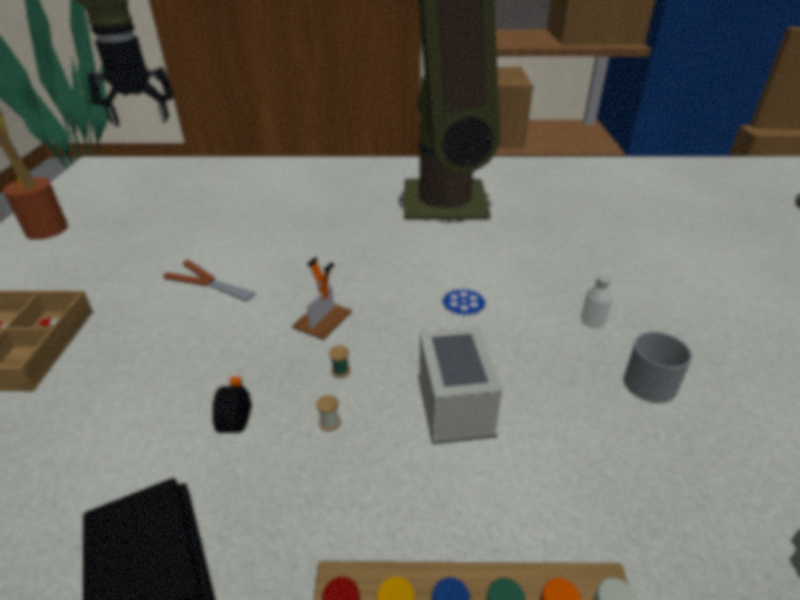

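View pics/top0.png

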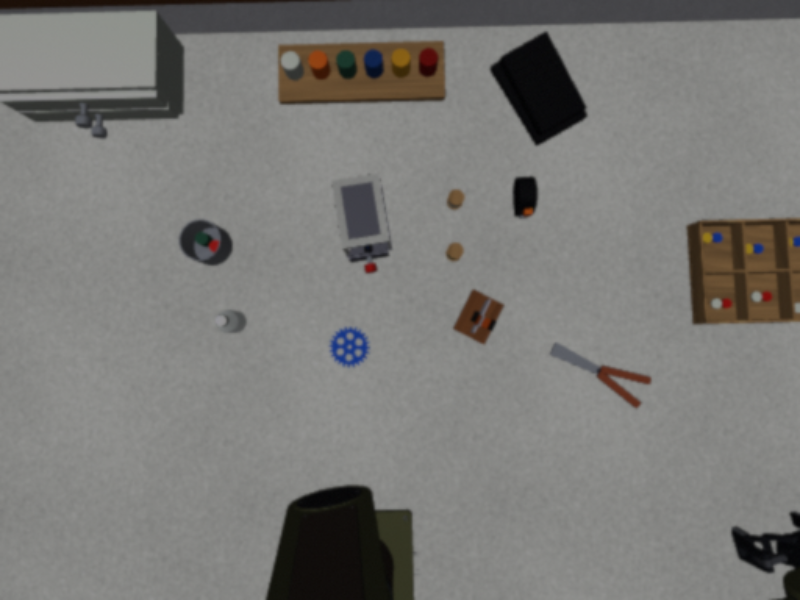

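The scene view shows the box at (458,385), the clip on its rail at (320,290). In the top view the red knob is at (370,267), the hood at (360,212), the rail foot at (478,317) with the black grips at (475,316) and (491,324). Next I'll measure them.

```bash
python3 - <<'E'
from h import *
z=np.load("top0.npz"); im,d=z["im"],z["d"]; W=world("top",d)
hsv=cv2.cvtColor(im,cv2.COLOR_RGB2HSV)
def roi(m,u0,u1,v0,v1):
    o=np.zeros_like(m); o[v0:v1,u0:u1]=m[v0:v1,u0:u1]; return o
# knob
m=roi(((hsv[...,1]>130)&((hsv[...,0]<8)|(hsv[...,0]>172))).astype(np.uint8),225,250,162,182)
v,u=np.nonzero(m); print("knob px",u.mean(),v.mean(),len(u),"u",u.min(),u.max(),"v",v.min(),v.max(),"depth pts",np.median(W[m>0],0)); print(ray("top",u.mean(),v.mean(),.052))
# hood top via depth
m=roi(((W[...,2]>.085)&(W[...,2]<.11)).astype(np.uint8),200,260,100,175)
P=W[m>0][:,:2].astype(np.float32); rc=cv2.minAreaRect(P); print("hood rect",rc,len(P),np.median(W[m>0][:,2])); print(cv2.boxPoints(rc))
# foot: brown
m=roi(((hsv[...,1]>90)&(hsv[...,0]<18)).astype(np.uint8),280,330,180,225)
m=cv2.morphologyEx(m,cv2.MORPH_CLOSE,np.ones((7,7)))
c=max(cv2.findContours(m,0,2)[0],key=cv2.contourArea); q=np.array([ray("top",*p[0],.008)[:2] for p in c],np.float32)
rc=cv2.minAreaRect(q); print("foot",rc); print(cv2.boxPoints(rc))
for n,b in(("top",(288,330,182,224)),):
    print("high pts"); 
    m=roi((W[...,2]>.03).astype(np.uint8),*b); Q=W[m>0]; 
    rc=cv2.minAreaRect(Q[:,:2].astype(np.float32)); print(len(Q),rc,Q[:,2].max())
    m=roi((hsv[...,2]<45).astype(np.uint8),*b); k,l,s,ce=cv2.connectedComponentsWithStats(m)
    for i in range(1,k): print("black",s[i],ce[i],ray("top",*ce[i],.112),np.median(W[l==i],0))
c=np.hstack([cv2.resize(im[180:225,285:335],(400,360),interpolation=cv2.INTER_CUBIC),cv2.resize(im[140:185,215:265],(400,360),interpolation=cv2.INTER_CUBIC)])
s=np.load("scene0.npz")["im"]
c2=np.hstack([cv2.resize(s[160:220,180:230],(200,240),interpolation=cv2.INTER_CUBIC),cv2.resize(s[200:290,260:330],(600,240),interpolation=cv2.INTER_CUBIC)])
cv2.imwrite("pics/crop1.png",np.vstack([c,c2])[:,:,::-1])
E
```

```text
knob px 236.73333333333332 171.03333333333333 30 u 234 240 v 169 173 depth pts [ 0.57085349 -0.03393219  0.05577493]
[ 0.57126704 -0.03295264  0.052     ]
hood rect ((0.6738139390945435, -0.018689997494220734), (0.13048943877220154, 0.08998355269432068), 7.920628070831299) 1371 0.09557859858186536
[[ 0.60299176  0.01688176]
 [ 0.61539155 -0.07224335]
 [ 0.7446361  -0.05426175]
 [ 0.7322363   0.03486335]]
foot ((0.47413092851638794, -0.2427588403224945), (0.06638513505458832, 0.08606279641389847), 61.612178802490234)
[[ 0.4204931  -0.25150126]
 [ 0.49620682 -0.29241872]
 [ 0.52776873 -0.23401642]
 [ 0.45205504 -0.19309896]]
high pts
150 ((0.4494357407093048, -0.18743076920509338), (0.05233396217226982, 0.17378470301628113), 21.634836196899414) 1.113610818032479
black [302 199   5   7  24] [303.79166667 202.04166667] [ 0.47205102 -0.22348184  0.112     ] [ 0.47198655 -0.2229076   0.11754627]
black [313 205   4   6  14] [314.35714286 207.42857143] [ 0.45630264 -0.2526101   0.112     ] [ 0.4560328  -0.25070422  0.11826303]
```

View pics/crop1.png

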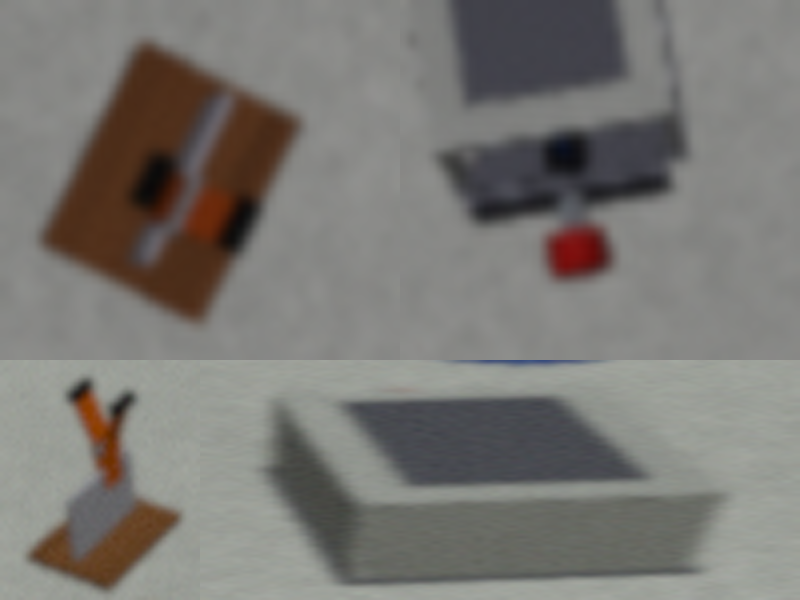

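The crops show the grips parallel to the rail, with the yaws clear. The sizes agree: hood 130x90 at 95 mm, foot 86x66, grips 33 mm apart. The box yaw is 0.138 and the rail yaw is about -0.495. The slide is out about 0.010. Next I'll move above the knob.

```bash
cat >> h.py <<'E'
from scipy.spatial.transform import Rotation as Ro
def goto(x,y,z,yaw):
    o=r.get_obs(); A=Ro.from_quat(o["tool_rot"]); B=Ro.from_euler("z",yaw)*Ro.from_quat([1,0,0,0])
    p=np.array([x,y,z]); print("lin",np.round(A.inv().apply(p-o["tool_pos"])/.25,3),"ang",np.round((A.inv()*B).as_rotvec()/np.pi,4))
    print("at",np.round(o["tool_pos"],4),"yaw",round(Ro.from_quat(o["tool_rot"]).as_matrix()[1,0],4),"F",np.round(o["wrist_force"],1),"w",o["gripper_width"],"t",o["clock"])
E
python3 -c "
from h import *
goto(.5715,-.033,.16,.138)"
```

```text
lin [ 2.201 -1.968  0.285] ang [-0.0006 -0.      0.0264]
at [ 0.1423 -0.6337  0.2301] yaw 0.219 F [ 0.2 -0.6 -0.4] w 0.08522974323536198 t 0.1
```

Emit:
step_arm(deltas=[{"linear": [0.18,-0.16,0],"angular": [0,0,0.006],"grip": 1},{"linear": [0.36,-0.32,0],"angular": [0,0,0.012],"grip": 1},{"linear": [0.54,-0.48,0],"angular": [0,0,0.018],"grip": 1},{"linear": [0.72,-0.64,0],"angular": [0,0,0.022],"grip": 1},{"linear": [0.9,-0.8,0],"angular": [0,0,0.0264],"grip": 1}], grip_force=40)

```text
clock: 0.72
tool_pos: [0.3187, -0.3879, 0.2309]
tool_rot: [0.998, 0.068, 0.0, -0.0]
wrist_force: [1.4, -0.3, 0.3]
gripper_width: 0.0853
```

Emit:
step_arm(deltas=[{"linear": [0.15,-0.13,0],"grip": 1},{"linear": [0.3,-0.26,0],"grip": 1},{"linear": [0.45,-0.39,0.02],"grip": 1},{"linear": [0.6,-0.52,0.05],"grip": 1},{"linear": [0.75,-0.65,0.05],"grip": 1}])

```text
$.deltas[0]: bad value
```

```bash
python3 -c "
from h import *
goto(.5715,-.033,.12,.138)"
```

```text
lin [ 1.195 -1.268  0.444] ang [-0.0001 -0.     -0.0004]
at [ 0.3187 -0.3879  0.2309] yaw 0.1365 F [ 1.4 -0.3  0.3] w 0.08531308665795428 t 0.725
```

Emit:
step_arm(deltas=[{"linear": [0.15,-0.16,0],"angular": [0,0,0],"grip": 1},{"linear": [0.3,-0.32,0],"angular": [0,0,0],"grip": 1},{"linear": [0.45,-0.48,0],"angular": [0,0,0],"grip": 1},{"linear": [0.6,-0.64,0],"angular": [0,0,0],"grip": 1},{"linear": [0.75,-0.8,0],"angular": [0,0,0],"grip": 1}])

```text
clock: 1.35
tool_pos: [0.4768, -0.1642, 0.231]
tool_rot: [0.998, 0.069, -0.0, -0.0]
wrist_force: [0.3, -0.2, -0.2]
gripper_width: 0.0854
```

Emit:
step_arm(deltas=[{"linear": [0.12,-0.12,0.1],"angular": [0,0,0],"grip": 1},{"linear": [0.24,-0.24,0.2],"angular": [0,0,0],"grip": 1},{"linear": [0.36,-0.36,0.25],"angular": [0,0,0],"grip": 1},{"linear": [0.445,-0.468,0.3],"angular": [0,0,0],"grip": 1},{"linear": [0.445,-0.468,0.3],"angular": [0,0,0],"grip": 1}])

```text
clock: 1.98
tool_pos: [0.5699, -0.0329, 0.1543]
tool_rot: [0.998, 0.07, -0.002, -0.0]
wrist_force: [-0.9, -0.3, 0.2]
gripper_width: 0.0855
```

```bash
python3 - <<'E'
from h import *
goto(.5715,-.033,.028,.138)
im,d=cap("scene"); im2,_=cap("top")
c=np.hstack([cv2.resize(im[150:300,220:370],(400,400)),cv2.resize(im2[120:210,190:280],(400,400))])
cv2.imwrite("pics/a1.png",c[:,:,::-1])
E
```

```text
lin [0.008 0.002 0.505] ang [-0.0004  0.0011  0.001 ]
at [ 0.5699 -0.0329  0.1543] yaw 0.1405 F [-0.9 -0.3  0.2] w 0.08554189578695015 t 1.975
```

View pics/a1.png

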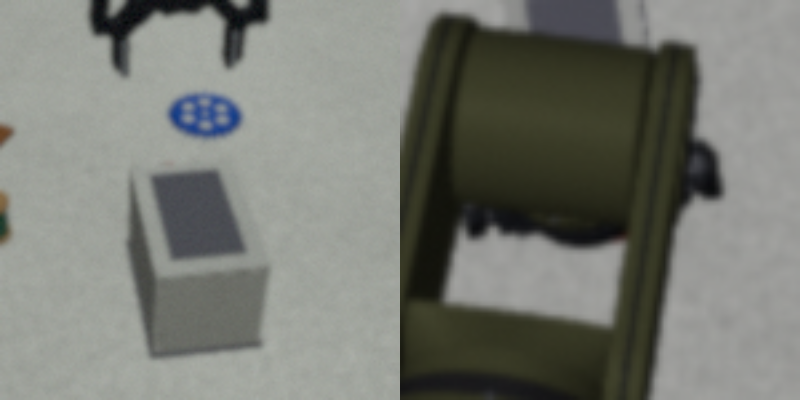

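The gripper hangs square above the knob, with the fingers at (120,60) and (235,55) in the left crop. The arm hides the knob from above. Descending now.

Emit:
step_arm(deltas=[{"linear": [0.006,0.002,0.12],"angular": [0,0,0],"grip": 0.7},{"linear": [0.006,0.002,0.24],"angular": [0,0,0],"grip": 0.7},{"linear": [0.006,0.002,0.36],"angular": [0,0,0],"grip": 0.7},{"linear": [0.006,0.002,0.45],"angular": [0,0,0],"grip": 0.7},{"linear": [0.006,0.002,0.505],"angular": [0,0,0],"grip": 0.7}])

```text
clock: 2.7
tool_pos: [0.5713, -0.0361, 0.0294]
tool_rot: [0.998, 0.068, -0.0, 0.0]
wrist_force: [-0.6, -0.8, 0.8]
gripper_width: 0.0597
```

Emit:
step_arm(deltas=[{"linear": [0,0,0],"angular": [0,0,0],"grip": 0.5},{"linear": [0,0,0],"angular": [0,0,0],"grip": 0.3},{"linear": [0,0,0],"angular": [0,0,0],"grip": 0.1},{"linear": [0,0,0],"angular": [0,0,0],"grip": 0.1},{"linear": [0,0,0],"angular": [0,0,0],"grip": 0.1}])

```text
clock: 3.32
tool_pos: [0.5725, -0.0335, 0.0316]
tool_rot: [0.998, 0.069, 0.001, -0.001]
wrist_force: [-1.1, 5.2, 2.4]
gripper_width: 0.0224
```

```bash
python3 - <<'E'
from h import *
goto(.5715,-.033,.028,.138)
K=np.array([.6092,-.0277])-.103*np.array([.9905,.1378]); goto(*K,.028,.138)
E
```

```text
lin [-0.004 -0.003  0.015] ang [-0.0008 -0.0005 -0.0002]
at [ 0.5725 -0.0335  0.0316] yaw 0.137 F [-1.1  5.2  2.4] w 0.02237209810846214 t 3.325
lin [-0.264 -0.003  0.014] ang [-0.0008 -0.0005 -0.0002]
at [ 0.5725 -0.0335  0.0316] yaw 0.137 F [-1.1  5.2  2.4] w 0.02237209810846214 t 3.325
```

The knob is gripped: width is 22 mm against a 24 mm disc, a few mm above its centre. Pulling now.

Emit:
step_arm(deltas=[{"linear": [-0.03,0,0],"angular": [0,0,0],"grip": 0.1},{"linear": [-0.07,0,0],"angular": [0,0,0],"grip": 0.1},{"linear": [-0.11,0,0],"angular": [0,0,0],"grip": 0.1},{"linear": [-0.15,0,0],"angular": [0,0,0],"grip": 0.1},{"linear": [-0.18,0,0],"angular": [0,0,0],"grip": 0.1}])

```text
clock: 3.95
tool_pos: [0.5282, -0.0398, 0.0317]
tool_rot: [0.998, 0.069, 0.002, -0.001]
wrist_force: [-0.4, 5.7, 1.1]
gripper_width: 0.0223
```

Emit:
step_arm(deltas=[{"linear": [-0.02,0,0],"angular": [0,0,0],"grip": 0.1},{"linear": [-0.04,0,0],"angular": [0,0,0],"grip": 0.1},{"linear": [-0.06,0,0],"angular": [0,0,0],"grip": 0.1},{"linear": [-0.076,0,0],"angular": [0,0,0],"grip": 0.1},{"linear": [-0.076,0,0],"angular": [0,0,0],"grip": 0.1}])

```text
clock: 4.58
tool_pos: [0.5091, -0.0425, 0.0316]
tool_rot: [0.998, 0.069, 0.001, -0.001]
wrist_force: [-1.3, 6.0, 1.8]
gripper_width: 0.0223
```

```bash
python3 - <<'E'
from h import *
K=np.array([.6092,-.0277])-.103*np.array([.9905,.1378]); goto(*K,.028,.138)
E
```

```text
lin [-0.007 -0.003  0.015] ang [-0.0008 -0.0006 -0.0003]
at [ 0.5091 -0.0425  0.0316] yaw 0.1367 F [-1.3  6.   1.8] w 0.022331537482041933 t 4.575
```

Next I'll creep to the front stop and watch the force.

Emit:
step_arm(deltas=[{"linear": [-0.008,0,0],"angular": [0,0,0],"grip": 0.1},{"linear": [-0.016,0,0],"angular": [0,0,0],"grip": 0.1},{"linear": [-0.016,0,0],"angular": [0,0,0],"grip": 0.1}])

```text
clock: 4.95
tool_pos: [0.5078, -0.0427, 0.0317]
tool_rot: [0.998, 0.068, 0.005, -0.001]
wrist_force: [8.6, 8.5, -6.1]
gripper_width: 0.0225
```

Emit:
step_arm(deltas=[{"linear": [-0.01,0,0],"angular": [0,0,0],"grip": 0.1},{"linear": [-0.02,0,0],"angular": [0,0,0],"grip": 0.1},{"linear": [-0.02,0,0],"angular": [0,0,0],"grip": 0.1}])

```text
clock: 5.32
tool_pos: [0.5077, -0.0428, 0.0319]
tool_rot: [0.998, 0.068, 0.011, -0.001]
wrist_force: [29.3, 12.2, -23.9]
gripper_width: 0.0222
```

The hard stop is at x=0.5077 (predicted 0.507) and the force is rising with no motion. I'll relax the push, open, and retreat upward.

Emit:
step_arm(deltas=[{"linear": [0.015,0,0],"angular": [0,0,0],"grip": 0.1},{"linear": [0.028,0,0],"angular": [0,0,0],"grip": 0.1},{"linear": [0.028,0,0],"angular": [0,0,0],"grip": 0.3},{"linear": [0.028,0,0],"angular": [0,0,0],"grip": 0.7},{"linear": [0.028,0,0],"angular": [0,0,0],"grip": 0.7}])

```text
clock: 5.95
tool_pos: [0.5067, -0.0445, 0.0305]
tool_rot: [0.998, 0.069, 0.0, 0.0]
wrist_force: [0.1, 0.3, 0.7]
gripper_width: 0.0592
```

Emit:
step_arm(deltas=[{"linear": [0,0,-0.15],"angular": [0,0,0],"grip": 0.7},{"linear": [0,0,-0.35],"angular": [0,0,0],"grip": 0.7},{"linear": [0,0,-0.55],"angular": [0,0,0],"grip": 0.9},{"linear": [0,0,-0.7],"angular": [0,0,0],"grip": 0.9},{"linear": [0,0,-0.7],"angular": [0,0,0],"grip": 0.9}])

```text
clock: 6.58
tool_pos: [0.5088, -0.0449, 0.2097]
tool_rot: [0.998, 0.069, 0.004, 0.001]
wrist_force: [0.1, -0.6, -0.2]
gripper_width: 0.077
```

```bash
python3 - <<'E'
from h import *
goto(.4641,-.238,.20,-.495)
E
```

```text
lin [-0.283  0.741  0.039] ang [ 2.000e-04 -2.700e-03  2.013e-01]
at [ 0.5088 -0.0449  0.2097] yaw 0.1371 F [ 0.1 -0.6 -0.2] w 0.07703546835546614 t 6.575
```

Emit:
step_arm(deltas=[{"linear": [-0.06,0.15,0],"angular": [0,-0.0005,0.04],"grip": 1},{"linear": [-0.12,0.3,0],"angular": [0,-0.001,0.08],"grip": 1},{"linear": [-0.18,0.45,0],"angular": [0,-0.0015,0.12],"grip": 1},{"linear": [-0.24,0.6,0],"angular": [0,-0.002,0.16],"grip": 1},{"linear": [-0.283,0.741,0.03],"angular": [0,-0.0027,0.2013],"grip": 1}])

```text
clock: 7.2
tool_pos: [0.461, -0.2387, 0.1965]
tool_rot: [0.969, -0.247, -0.005, 0.0]
wrist_force: [0.4, 0.7, -0.1]
gripper_width: 0.0852
```

```bash
python3 - <<'E'
from h import *
im,d=cap("top"); np.savez("top1.npz",im=im,d=d)
hsv=cv2.cvtColor(im,cv2.COLOR_RGB2HSV)
m=((hsv[...,1]>130)&((hsv[...,0]<8)|(hsv[...,0]>172))).astype(np.uint8); m[:165]=0;m[215:]=0;m[:,:220]=0;m[:,265:]=0
v,u=np.nonzero(m); print("knob",len(u),u.mean(),v.mean(),ray("top",u.mean(),v.mean(),.052))
print("expect card mid px",proj("top",[.5716,-.0329,.08]))
goto(.4641,-.238,.15,-.495)
s,_=cap("scene")
c=np.hstack([cv2.resize(im[130:230,220:340],(480,400),interpolation=2),cv2.resize(s[100:220,160:260],(320,400),interpolation=2)])
cv2.imwrite("pics/a2.png",c[:,:,::-1])
E
```

```text
knob 30 240.06666666666666 192.06666666666666 [ 0.50780715 -0.04181403  0.052     ]
expect card mid px [236.11542648 169.77238963]
lin [ 0.01  -0.022  0.18 ] ang [ 0.0018  0.0033 -0.0031]
at [ 0.4598 -0.2416  0.195 ] yaw -0.4836 F [-1.1 -2.6 -1. ] w 0.0856112872999833 t 7.25
```

View pics/a2.png

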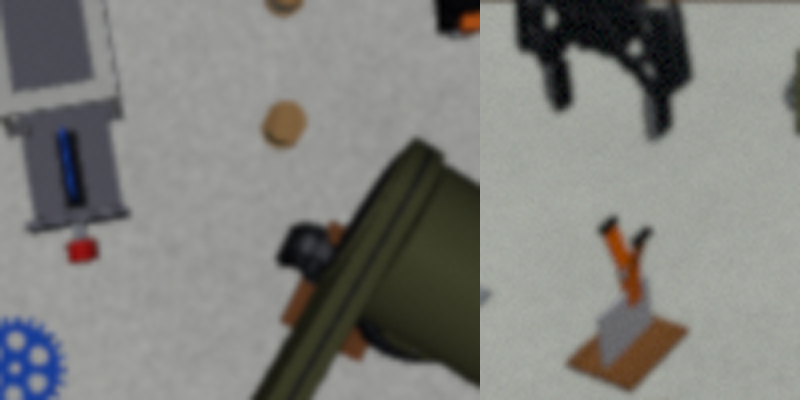

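The knob has moved 64 mm and the blue card at (68,168) is fully clear of the hood, so the slide is out. The gripper hangs over the clip and the left finger at (305,250) is on the rail normal. Descending to the grips.

Emit:
step_arm(deltas=[{"linear": [0,0,0.06],"angular": [0,0,0],"grip": 1},{"linear": [0,0,0.12],"angular": [0,0,0],"grip": 1},{"linear": [0,0,0.12],"angular": [0,0,0],"grip": 1}])

```text
clock: 7.68
tool_pos: [0.4606, -0.2356, 0.1649]
tool_rot: [0.97, -0.244, -0.006, -0.0]
wrist_force: [0.2, 0.4, 0.5]
gripper_width: 0.0854
```

```bash
python3 - <<'E'
from h import *
goto(.4641,-.238,.094,-.495)
E
```

```text
lin [0.02  0.001 0.283] ang [0.0007 0.004  0.0006]
at [ 0.4606 -0.2356  0.1649] yaw -0.4732 F [0.2 0.4 0.5] w 0.08539215168903734 t 7.675
```

Emit:
step_arm(deltas=[{"linear": [0.02,0.001,0.1],"angular": [0.0007,0.004,0.0006],"grip": 1},{"linear": [0.02,0.001,0.2],"angular": [0.0007,0.004,0.0006],"grip": 1},{"linear": [0.02,0.001,0.283],"angular": [0.0007,0.004,0.0006],"grip": 1},{"linear": [0.02,0.001,0.283],"angular": [0.0007,0.004,0.0006],"grip": 1},{"linear": [0.02,0.001,0.283],"angular": [0.0007,0.004,0.0006],"grip": 0.8}])

```text
clock: 8.3
tool_pos: [0.4661, -0.2398, 0.0978]
tool_rot: [0.969, -0.245, 0.003, 0.001]
wrist_force: [1.1, -0.1, -0.2]
gripper_width: 0.0698
```

```bash
python3 - <<'E'
from h import *
goto(.4641,-.238,.094,-.495)
s,_=cap("scene"); im,_=cap("top")
c=np.hstack([cv2.resize(s[140:220,165:245],(400,400),interpolation=2),cv2.resize(im[170:230,280:340],(400,400),interpolation=2)])
cv2.imwrite("pics/a3.png",c[:,:,::-1])
E
```

```text
lin [-0.011 -0.002  0.015] ang [ 0.0002 -0.0019 -0.0002]
at [ 0.4661 -0.2398  0.0978] yaw -0.4757 F [ 1.1 -0.1 -0.2] w 0.06982804000315206 t 8.3
```

View pics/a3.png

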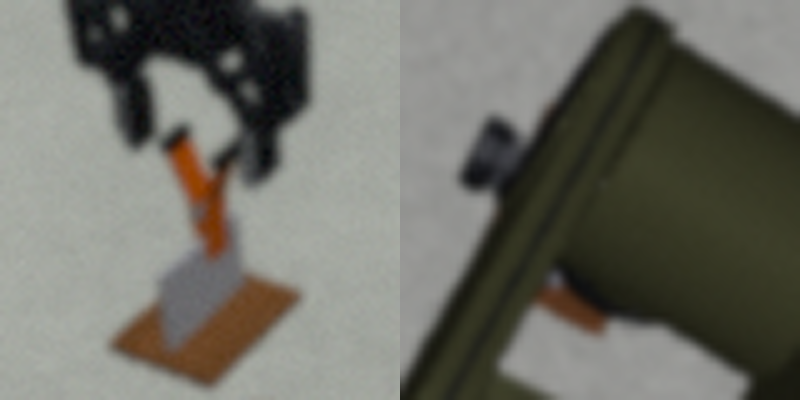

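The fingers, tips at (135,145) and (262,175), straddle the black grips at (175,138) and (230,160). I'll make a small correction and then squeeze at 25 N.

Emit:
step_arm(deltas=[{"linear": [-0.006,-0.002,0.01],"angular": [0,-0.001,0],"grip": 0.65},{"linear": [-0.006,-0.002,0.01],"angular": [0,-0.001,0],"grip": 0.55},{"linear": [-0.006,-0.002,0.01],"angular": [0,-0.001,0],"grip": 0.45},{"linear": [-0.006,-0.002,0.01],"angular": [0,-0.001,0],"grip": 0.35},{"linear": [-0.006,-0.002,0.01],"angular": [0,-0.001,0],"grip": 0.25}], grip_force=25)

```text
clock: 9.02
tool_pos: [0.4643, -0.2386, 0.0942]
tool_rot: [0.969, -0.246, 0.001, 0.0]
wrist_force: [-0.6, 0.3, -0.3]
gripper_width: 0.0216
```

Emit:
step_arm(deltas=[{"linear": [0,0,0],"angular": [0,0,0],"grip": 0.15},{"linear": [0,0,0],"angular": [0,0,0],"grip": 0.1},{"linear": [0,0,0],"angular": [0,0,0],"grip": 0.1},{"linear": [0,0,0],"angular": [0,0,0],"grip": 0.1}])

```text
clock: 9.52
tool_pos: [0.4644, -0.2386, 0.0943]
tool_rot: [0.969, -0.246, 0.001, 0.0]
wrist_force: [0.2, 0.8, -0.6]
gripper_width: 0.0205
```

```bash
python3 - <<'E'
from h import *
goto(.4641,-.238,.094,-.495)
s,_=cap("scene"); 
cv2.imwrite("pics/a4.png",cv2.resize(s[140:220,165:245],(500,500),interpolation=2)[:,:,::-1])
E
```

```text
lin [-0.002 -0.002  0.001] ang [ 0.0001 -0.0005 -0.0004]
at [ 0.4644 -0.2386  0.0943] yaw -0.4763 F [ 0.2  0.8 -0.6] w 0.02049342425356769 t 9.525
```

View pics/a4.png

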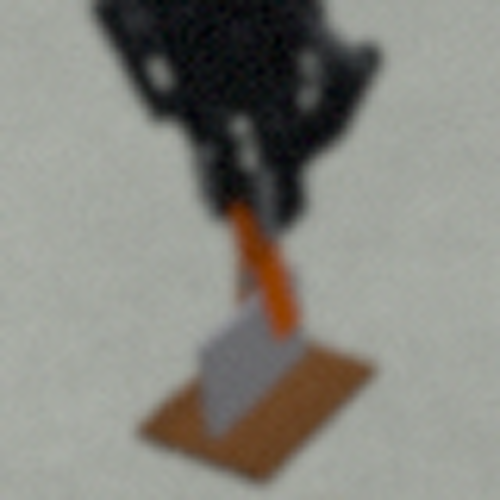

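The grips are squeezed (20.5 mm) and the jaws are spread either side of the rail at (285,310) and (243,285). Lifting straight up.

Emit:
step_arm(deltas=[{"linear": [0,0,-0.04],"angular": [0,0,0],"grip": 0.1},{"linear": [0,0,-0.1],"angular": [0,0,0],"grip": 0.1},{"linear": [0,0,-0.18],"angular": [0,0,0],"grip": 0.1},{"linear": [0,0,-0.28],"angular": [0,0,0],"grip": 0.1},{"linear": [0,0,-0.3],"angular": [0,0,0],"grip": 0.1}])

```text
clock: 10.2
tool_pos: [0.4657, -0.2395, 0.1727]
tool_rot: [0.969, -0.246, 0.003, 0.001]
wrist_force: [0.4, 0.5, -0.7]
gripper_width: 0.0205
```

```bash
python3 - <<'E'
from h import *
goto(.5722,-.033,.168,.138)
E
```

```text
lin [-0.019 -0.929  0.018] ang [ 0.001  -0.0021 -0.2019]
at [ 0.4657 -0.2395  0.1727] yaw -0.4763 F [ 0.4  0.5 -0.7] w 0.0205440990869488 t 10.2
```

Emit:
step_arm(deltas=[{"linear": [0,-0.12,0],"angular": [0,0,-0.03],"grip": 0.1},{"linear": [0,-0.26,0],"angular": [0,0,-0.07],"grip": 0.1},{"linear": [0,-0.4,0],"angular": [0,0,-0.11],"grip": 0.1},{"linear": [0,-0.54,0],"angular": [0,0,-0.15],"grip": 0.1},{"linear": [0,-0.68,0],"angular": [0,0,-0.18],"grip": 0.1}])

```text
clock: 10.82
tool_pos: [0.5454, -0.0879, 0.1688]
tool_rot: [0.999, 0.036, 0.0, 0.0]
wrist_force: [1.1, -1.2, -0.7]
gripper_width: 0.021
```

```bash
python3 - <<'E'
from h import *
goto(.5722,-.033,.168,.138)
E
```

```text
lin [ 0.123 -0.211  0.003] ang [ 0.0003 -0.0002 -0.0209]
at [ 0.5454 -0.0879  0.1688] yaw 0.0723 F [ 1.1 -1.2 -0.7] w 0.020955554717769397 t 10.825
```

Emit:
step_arm(deltas=[{"linear": [0.06,-0.1,0],"angular": [0,0,-0.01],"grip": 0.1},{"linear": [0.11,-0.19,0],"angular": [0,0,-0.0209],"grip": 0.1},{"linear": [0.123,-0.211,0],"angular": [0,0,-0.0209],"grip": 0.1},{"linear": [0.123,-0.211,0],"angular": [0,0,-0.0209],"grip": 0.1},{"linear": [0.123,-0.211,0],"angular": [0,0,-0.0209],"grip": 0.1}])

```text
clock: 11.45
tool_pos: [0.5719, -0.0351, 0.169]
tool_rot: [0.998, 0.067, 0.0, 0.001]
wrist_force: [1.0, -0.5, -0.7]
gripper_width: 0.0202
```

```bash
python3 - <<'E'
from h import *
goto(.5722,-.033,.168,.138)
o=r.get_obs(); T=Ro.from_quat(o["tool_rot"]); 
s,d=cap("scene"); np.savez("s5.npz",im=s,d=d)
hsv=cv2.cvtColor(s,cv2.COLOR_RGB2HSV)
u0,v0=proj("scene",o["tool_pos"]).astype(int); print(u0,v0)
m=((hsv[...,1]>130)&(hsv[...,0]<18)).astype(np.uint8); mm=np.zeros_like(m); mm[v0-40:v0+60,u0-40:u0+40]=m[v0-40:v0+60,u0-40:u0+40]
v,u=np.nonzero(mm); W=world("scene",d)
# rays onto the vertical plane through the tool centre, across the gape (box y)
K,R,t=cam("scene"); c=-R.T@t; bx=np.array([.9905,.1378,0]); by=np.array([-.1378,.9905,0])
def onplane(u,v,p0,off=0):
    w=R.T@np.linalg.inv(K)@np.array([u,v,1.]); k=((p0+off*bx-c)@bx)/(w@bx); q=c+k*w; return (q-p0)@by,q[2]
for vv in np.unique(v):
    uu=u[v==vv]; a=onplane(uu.min()-.5,vv,o["tool_pos"],.009); b=onplane(uu.max()+.5,vv,o["tool_pos"],.009)
    runs=np.split(uu,np.where(np.diff(uu)>1)[0]+1)
    print(vv,[(x[0],x[-1]) for x in runs],"y mm",np.round([a[0]*1e3,b[0]*1e3],1),"z",round(a[1]*1e3,1))
cv2.imwrite("pics/a5.png",cv2.resize(s[v0-50:v0+70,u0-60:u0+60],(600,600),interpolation=2)[:,:,::-1])
E
```

```text
lin [ 0.002 -0.008  0.004] ang [ 0.0004 -0.0002 -0.0014]
at [ 0.5719 -0.0351  0.169 ] yaw 0.1332 F [ 1.  -0.5 -0.7] w 0.020175240182924086 t 11.45
284 174
172 [(np.int64(286), np.int64(289))] y mm [-0.6  8.6] z 183.3
173 [(np.int64(286), np.int64(289))] y mm [-0.5  8.7] z 180.6
174 [(np.int64(282), np.int64(283)), (np.int64(287), np.int64(287))] y mm [-9.6  4.2] z 178.7
175 [(np.int64(282), np.int64(283)), (np.int64(286), np.int64(287))] y mm [-9.5  4.4] z 176.0
176 [(np.int64(282), np.int64(287))] y mm [-9.4  4.5] z 173.2
177 [(np.int64(283), np.int64(286))] y mm [-7.   2.3] z 170.2
178 [(np.int64(283), np.int64(286))] y mm [-6.9  2.4] z 167.4
179 [(np.int64(283), np.int64(286))] y mm [-6.8  2.5] z 164.6
180 [(np.int64(283), np.int64(286))] y mm [-6.7  2.7] z 161.8
181 [(np.int64(283), np.int64(286))] y mm [-6.6  2.8] z 159.0
182 [(np.int64(282), np.int64(285))] y mm [-8.8  0.6] z 156.4
183 [(np.int64(282), np.int64(285))] y mm [-8.7  0.7] z 153.6
184 [(np.int64(282), np.int64(284))] y mm [-8.6 -1.6] z 150.7
185 [(np.int64(282), np.int64(283))] y mm [-8.5 -3.8] z 147.9
186 [(np.int64(281), np.int64(282))] y mm [-10.8  -6.1] z 145.2
187 [(np.int64(281), np.int64(282))] y mm [-10.7  -5.9] z 142.3
188 [(np.int64(281), np.int64(281))] y mm [-10.6  -8.2] z 139.4
189 [(np.int64(280), np.int64(281))] y mm [-12.9  -8.1] z 136.8
190 [(np.int64(280), np.int64(281))] y mm [-12.8  -8. ] z 133.8
191 [(np.int64(280), np.int64(280))] y mm [-12.7 -10.3] z 130.9
192 [(np.int64(279), np.int64(280))] y mm [-15.  -10.2] z 128.2
195 [(np.int64(279), np.int64(279))] y mm [-14.7 -12.3] z 119.3
196 [(np.int64(278), np.int64(280))] y mm [-17.   -9.8] z 116.5
197 [(np.int64(276), np.int64(281))] y mm [-21.7  -7.3] z 114.0
198 [(np.int64(276), np.int64(280))] y mm [-21.6  -9.6] z 111.0
199 [(np.int64(276), np.int64(278))] y mm [-21.6 -14.3] z 108.0
200 [(np.int64(276), np.int64(276))] y mm [-21.5 -19.1] z 104.9
```

View pics/a5.png

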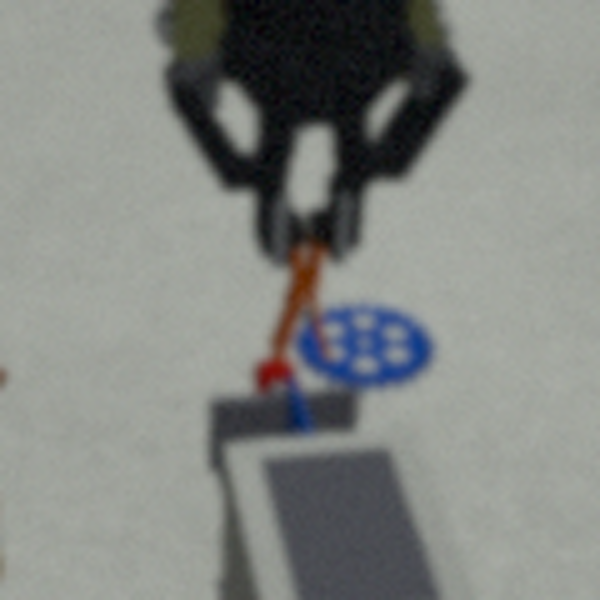

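The clip hangs upright and open. The jaw tips are at (278,352) and (328,352), symmetric about the tool axis, with tip z about 0.12. I'll check the card's line in the earlier top picture.

```bash
python3 - <<'E'
from h import *
bx=np.array([.9905,.1378,0]); by=np.array([-.1378,.9905,0]); p0=np.array([.6092,-.0277,0])
im=np.load("top1.npz")["im"]; hsv=cv2.cvtColor(im,cv2.COLOR_RGB2HSV)
m=((hsv[...,1]>110)&(hsv[...,0]>100)&(hsv[...,0]<130)).astype(np.uint8); m[:158]=0;m[185:]=0;m[:,:228]=0;m[:,248:]=0
v,u=np.nonzero(m)
Q=np.array([ray("top",a,b,.08) for a,b in zip(u,v)])-p0
print(len(u),"along",(Q@bx).min(),(Q@bx).max(),(Q@bx).mean(),"lat",(Q@by).mean(), "slope",np.polyfit(Q@bx,Q@by,1))
o=r.get_obs(); q=o["tool_pos"]-p0; print("tool along/lat",q@bx,q@by)
c=p0-.038*bx; goto(c[0],c[1],.118,.138)
E
```

```text
57 along -0.06850808127880467 -0.014800954043473718 -0.041521957434712105 lat -0.0010914386905966807 slope [ 0.0162752  -0.00041566]
tool along/lat -0.0379440912803482 -0.00222879295266472
lin [-0.    -0.009  0.204] ang [ 0.0004 -0.0002 -0.0015]
at [ 0.5719 -0.0351  0.1691] yaw 0.133 F [-0.1 -0.2 -0.1] w 0.02053953392442775 t 11.5
```

Emit:
step_arm(deltas=[{"linear": [-0.004,-0.008,0.0],"angular": [0,0,-0.0015],"grip": 0.1},{"linear": [-0.004,-0.008,0.06],"angular": [0,0,-0.0015],"grip": 0.1},{"linear": [-0.004,-0.008,0.1],"angular": [0,0,-0.0015],"grip": 0.1},{"linear": [-0.004,-0.008,0.1],"angular": [0,0,-0.0015],"grip": 0.1},{"linear": [-0.004,-0.008,0.1],"angular": [0,0,-0.0015],"grip": 0.1}])

```text
clock: 12.12
tool_pos: [0.5711, -0.0325, 0.144]
tool_rot: [0.998, 0.07, 0.0, 0.001]
wrist_force: [-0.3, -0.1, -0.4]
gripper_width: 0.0203
```

```bash
python3 - <<'E'
from h import *
bx=np.array([.9905,.1378,0]); by=np.array([-.1378,.9905,0]); p0=np.array([.6092,-.0277,0])
o=r.get_obs(); q=o["tool_pos"]-p0; print("tool along/lat",q@bx,q@by)
c=p0-.039*bx; goto(c[0],c[1],.118,.138)
s,_=cap("scene"); u0,v0=proj("scene",o["tool_pos"]).astype(int); print(u0,v0)
cv2.imwrite("pics/a6.png",cv2.resize(s[v0-10:v0+50,u0-30:u0+30],(600,600),interpolation=2)[:,:,::-1])
E
```

```text
tool along/lat -0.03842107249887337 0.0004928457872278594
lin [-0.002  0.002  0.104] ang [ 0.0004 -0.0002  0.0005]
at [ 0.5711 -0.0325  0.144 ] yaw 0.139 F [-0.3 -0.1 -0.4] w 0.020252614353538725 t 12.125
285 183
```

View pics/a6.png

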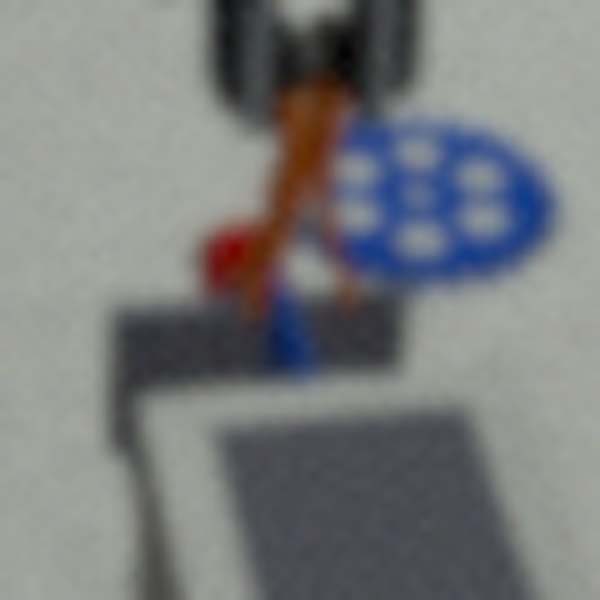

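The jaw tips are at (258,305) and (347,300), either side of the blue card's top edge running from (283,285) to about (310,375). I'll check centring numerically before the last 26 mm.

```bash
python3 - <<'E'
from h import *
bx=np.array([.9905,.1378,0]); by=np.array([-.1378,.9905,0]); p0=np.array([.6092,-.0277,0]); zz=np.array([0,0,1])
f=lambda a,l,z:np.round((proj("scene",p0+a*bx+l*by+z*zz)-[255,173])*10,0)  # in crop px
for a in(-.063,-.038,-.013): print("card",a,f(a,-.0015,.08),f(a,.0015,.08))
print("clip axis now z95",f(-.0384,.0005,.095),"tips",f(-.0294,-.0115,.095),f(-.0294,.0125,.095),"down",f(-.0384,.0005,.07))
s,_=cap("scene"); h=cv2.cvtColor(s,cv2.COLOR_RGB2HSV)
for v in range(201,212):
    row=[int(u) for u in range(275,295) if 100<h[v,u,0]<130 and h[v,u,1]>110]; print(v,(v-173)*10+5,[(u-255)*10+5 for u in row])
E
```

```text
card -0.063 [267. 256.] [278. 255.]
card -0.038 [285. 319.] [297. 318.]
card -0.013 [305. 385.] [317. 384.]
clip axis now z95 [296. 269.] tips [254. 297.] [352. 288.] down [292. 349.]
201 285 []
202 295 []
203 305 [285, 295]
204 315 [275, 285, 295]
205 325 [275, 285, 295, 305]
206 335 [275, 285, 295, 305]
207 345 [275, 285, 295, 305, 315]
208 355 [275, 285, 295, 305, 315]
209 365 [275, 285, 295, 305, 315]
210 375 []
211 385 []
```

The predictions agree with the picture to under 1 px and the clip is centred on the card. Descending to the final pose.

Emit:
step_arm(deltas=[{"linear": [-0.002,0.002,0.03],"angular": [0,0,0.0005],"grip": 0.1},{"linear": [-0.002,0.002,0.06],"angular": [0,0,0.0005],"grip": 0.1},{"linear": [-0.002,0.002,0.09],"angular": [0,0,0.0005],"grip": 0.1},{"linear": [-0.002,0.002,0.103],"angular": [0,0,0.0005],"grip": 0.1},{"linear": [-0.002,0.002,0.103],"angular": [0,0,0.0005],"grip": 0.1}])

```text
clock: 12.85
tool_pos: [0.5704, -0.033, 0.1179]
tool_rot: [0.998, 0.069, 0.0, 0.0]
wrist_force: [0.8, 1.1, -0.4]
gripper_width: 0.0204
```

Emit:
step_arm(deltas=[{"linear": [0,0,0],"angular": [0,0,0],"grip": 0.1},{"linear": [0,0,0],"angular": [0,0,0],"grip": 0.1},{"linear": [0,0,0],"angular": [0,0,0],"grip": 0.1}])

```text
clock: 13.22
tool_pos: [0.5708, -0.0331, 0.1187]
tool_rot: [0.998, 0.069, 0.001, 0.001]
wrist_force: [-0.0, 0.2, -1.0]
gripper_width: 0.0207
```

```bash
python3 - <<'E'
from h import *
bx=np.array([.9905,.1378,0]); by=np.array([-.1378,.9905,0]); p0=np.array([.6092,-.0277,0])
o=r.get_obs(); q=o["tool_pos"]-p0; print("tool along/lat",q@bx,q@by)
goto(.5706,-.0331,.118,.138)
s,_=cap("scene"); im,_=cap("top"); u0,v0=proj("scene",o["tool_pos"]).astype(int); print(u0,v0)
c=np.hstack([cv2.resize(s[v0-10:v0+40,u0-25:u0+25],(500,500),interpolation=2),cv2.resize(im[140:215,200:245],(300,500),interpolation=2)])
cv2.imwrite("pics/a7.png",c[:,:,::-1])
E
```

```text
tool along/lat -0.03874000634844135 -5.9793686391280654e-05
lin [-0.001 -0.     0.003] ang [ 0.0004 -0.0005 -0.    ]
at [ 0.5708 -0.0331  0.1187] yaw 0.1374 F [-0.   0.2 -1. ] w 0.020656435770395328 t 13.225
284 192
```

View pics/a7.png

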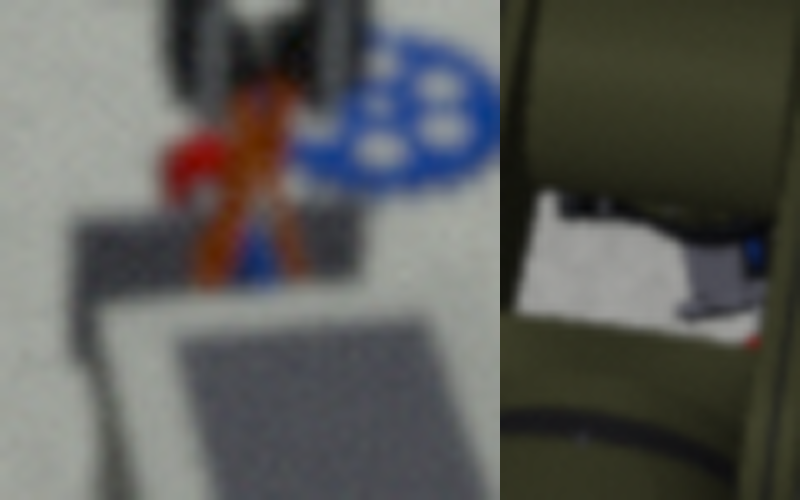

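The jaws at (210,270) and (290,265) straddle the blue card at (255,265) with gaps on both sides. There is no contact force, so I'm handing in.

```bash
python3 -c "
from h import *
print(r.finish_job())"
```

```text
the job is handed in; nothing more can be done
None
```

The card is out at its front stop, and I handed the job in at about 13 s. The arm is still holding the orange clip squeezed open astride the card's top edge.

- **Card:** I pulled the knob until the force rose to about 30 N with no further motion. The top picture then showed the knob 64 mm farther out, from a start of about 10 mm, and the whole card clear of the hood. That puts the slide at about 75 mm, past the click.
- **Clip:** I squeezed the grips at 25 N, to a measured 20.5 mm. That is a little under the 23 mm expected. The knob also read about 2 mm small, though I had gripped it above its centre. The clip lifted cleanly off the rail and hung upright, with both jaws spread evenly about the tool axis.
- **Final pose:** The tool is about 39 mm in front of the hood and within 0.1 mm of the box's centre line. By the tool height the tips are about 70 mm up, 10 mm below the card's top. The last picture shows a jaw on each side of the card with gaps, and the wrist force was about 1 N, within its noise.

The hood hides the very tips in that last picture, so their depth comes from the tool height rather than being seen directly. I moved nothing else on the table, but I did not check the bystanders separately at the end.

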